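Fasten the sharpener hood and hold the chisel on the stone

ROBOT

A 6-joint arm with a two-finger parallel gripper is mounted at the origin on the work surface. World frame = base frame: x ahead of the robot, y to its left, z up, the work surface at z = 0. Lengths are in m, angles in rad, forces in N, time in s.
With the tool pointing down it reaches from about 0.25 to 0.725 m from the base axis. Payload 4 kg.
Tool frame: the origin (TCP) lies on the centre line of the jaws, within the pads' length; the fingertips stand 17 mm ahead of it and the grasp point (between the pads) lies 2 mm behind it; z points along the fingers, y is the line along which they close (so a half turn about z gives the same grasp; the last joint's range is limited). The gripper opens to 85 mm and grips with 20 to 120 N. Pads are 22 mm wide; open, the fingers measure 114 mm over their backs; the gripper's body (76 mm by 85 mm) begins 54 mm behind the grasp point. The pads swing forward as they close: fully open they stand 13 mm farther back than shut.
Start: joints at [1.296, 0.241, 0.005, 1.335, 0, 1.571], TCP at [0.136, 0.481, 0.248] pointing down, gripper open.
Joint ranges: [-2.72, 2.72], [-1.05, 1.87], [-1.09, 1.28], [-1.99, 2.15], [-1.42, 1.44], [-3.14, 3.14]. Speed limits (rad/s): [2.79, 2.79, 3.14, 3.14, 3.14, 3.14].

INTERFACE

Orientations are given as a unit quaternion [x, y, z, w].
In Python, from workcell import get_obs, imaging, order gives the robot as it stands.
- The arm moves only by the tool apply_moves, never from a script. Its argument "targets" is a list that holds one entry, the list of rows, each a list of 5 numbers: the shift along the world's x, y, z in units of 40 mm (1.0 is 40 mm), then the turn about the world's z in degrees, then the gripper command: -1 is shut, 1 is fully open, values between are in proportion. In form: [[[dx, dy, dz, turn, fingers], ...]]. A call has 1 to 8 rows; each row shifts and turns the commanded pose from where the row before left it; what a row does not reach is not made up. A row lasts 1/12 s, in which the tool goes at most 41.7 mm and 7.16 degrees, less where a joint would pass 70% of its speed; a pose out of reach is approached as far as the arm can. A call is refused whole if a number of a shift passes 1 or a number of a turn 7.16, either way. A call with a gripper value outside its range is refused whole. The fingers move at their own pace and stop on an object; the grip force is fixed at half the most. Time passes only in rows, so rows that do not move let the fingers close. It gives the time, the measured TCP pose, the force, the opening and the grip force at its end, in the units of the state.
- get_obs(): the state, without advancing time (a new reading comes with each control period).
- imaging.camera(name): name is "side" or "top"; returns (picture, depth): 400x640x3 uint8, blue, green, red; 400x640 float32, m along the optical axis (not along the pixel's ray), 0 where there is no reading.
- imaging.get_calibration(name): a dict with "camera_matrix" (3x3 intrinsics, pixels), "eye" and "rotation" of the camera in the world. Camera axes: x right, y down, z forward; pixel columns grow to the right and rows downward; lengths in m; the calibration is good to about 2 mm. A picture is of the moment at which its call begins. get_calibration takes no time and is no camera call.
- order.job_done(): hands the job in; it is judged then, once.
The state is a dict: "clock": time; "joint_pos": joint angles; "joint_vel": joint speeds; "tau": joint torques, N m; "eef_pos": TCP position; "tool_rot": TCP orientation; "ft_force": force on the tool from outside, world axes, zero at the start; "ft_torque": the same for the moment, N m; "grip_width": finger opening in m; "grasp_force": force on a finger pad.
Only numpy, scipy, OpenCV 4.12 (cv2) and the standard library are available. Lean on these libraries where they do the work, as an engineer would, in place of code of your own. Each camera call takes 0.05 s, during which the arm holds its last target. There are 200 camera calls.

TASK

The sharpener's hood is down but not fastened: swing its hasp down over the staple. Then take the yellow-handled chisel from the rack, pass its blade straight down through the slot in the hood with the bevel towards the stone wheel, and bring it to rest on the stone. Finish there, still gripping the chisel and pressing it on the stone with a light, steady push (about the weight of a kilogram), hood shut and hasp on, other chisels and things on the bench left alone.

Things in the scene. Friction and masses are not known exactly. Their poses are not given: they have to be found in the camera images.
- sharpener: chisel sharpener fixed to the bench: green tub 170 (x) x 90 (y) x 90 mm high, grey motor on its +y side (to y = +182, 83 high), stone wheel in the tub. Origin under the tub's centre, z up. A grey hood 162 x 86 covers it: flat top 150 above the bench, clear window, and near its -x end a brass guide with a slot, the highest part (164 above the bench)
- stone: the sharpener's terracotta-coloured stone wheel, 120 mm diameter, 40 wide, rigid, does not turn. Origin at its centre, 75 above the bench, axis along its y. It lies under and to the +x of the slot: a chisel straight down the middle of the slot, bevel towards the stone, meets it when its cutting edge is 56 to 58 below the slot point (2 more or less if off-centre)
- slot (a point): centre of the slot at the top of its straight guide, 158 mm above the bench, at x = -52, y = 0 of the sharpener, with its axes. Slot 6 (x) x 22 (y), 2 more than the chisel's 4 x 20 blade; straight for 18 downwards, then open. Above this point the mouth flares at 45 degrees to about 17 x 33, 6 higher
- hood (a joint): hood hinge on the motor side, rad: 0 shut (as it starts), positive lifted (lifting its free edge takes about 8 N). Keep it shut
- hasp (a joint): hasp strap hinge, rad: 0 = hanging flat down the hood's -y side with the staple through its slot (hasp on); pi/2 = standing straight out to the sharpener's -y, level; more = tilted upwards. Stops at 0. Light friction: it stays where left, about 1 N at mid strap moves it
- hasp_hinge (a point): middle of the hasp's hinge pin (along the sharpener's x) on the hood's -y side, at x = 20, y = -48 mm of the sharpener, 135 above the bench, 15 below the hood's top. Steel strap 28 wide, 2.5 thick, 75 long from here. The staple is a wire loop on the tub's -y wall, 81 above the bench, reaching y = -64 of the sharpener
- hasp_end (a point): free end of the hasp strap, 75 from the hinge pin
- chisel: chisel to use: yellow handle, 20 mm wide blade, 110 to 225 g, upright in the rack. Origin on its axis at the shoulder that rests on the rack, z up the handle, y across the blade, +x the bevel side. Blade 4 (x) x 20 (y) to 75 below the origin, its last 7 a 30 degree bevel on the +x face. Bolster 20 x 24 up to 10, flat-sided handle 22 (x) x 26 (y) from 10 to 98, cap to 105
- chisel_edge (a point): middle of the chisel's cutting edge, at x = -2, z = -75 of the chisel
- chisel_bevel (a point): point on the chisel's handle on the bevel side, at x = +11, z = +60 of the chisel
- rack: wooden chisel rack fixed to the bench, 85 (x) x 230 (y) mm, board top 90 high, open beneath so the blades show. Origin under its centre. Slots 10 x 24 at y = -65, 0 and +65 hold the three chisels in any order, all with the bevel to the rack's +x (away from the robot); handle tops 195 above the bench
- chisel_red: other chisel in the rack, red handle, 12 mm blade, otherwise like the yellow one (same origin and axes); leave it in the rack
- chisel_blue: other chisel in the rack, blue handle, 16 mm blade, otherwise like the yellow one (same origin and axes); leave it in the rack
- oilstone: bystander: grey oilstone in a dark wooden box, 65 x 190 x 36 high, origin under its centre
- spray: bystander: white water bottle with blue cap, 60 across, 150 high, origin under its centre
- mallet: bystander: wooden mallet lying down, head 110 x 55 x 70 high at +x, handle towards -x, 310 long in all, origin on the bench in the handle, 70 behind the head
- tin: bystander: steel tin with blue label, 76 across, 85 high, origin under its centre
- brushjar: bystander: glass jar with paint brushes in it, 72 across, 100 high (brushes to 165), origin under its centre
Things that resemble listed ones, but are neither listed nor needed, are in the scene too. What is meant by the chisel is not purple, and is the smaller of those in its own colour.

How it is judged:
By the outcome, as a careful person would: the job done as asked, in the order asked, and still so for the second after the job is handed in, while the arm keeps its last pose, push and grip.
It also fails if it takes over 54 s, if anything falls off the work surface, if the arm or the gripper's body presses on something with over 40 N, if the wrist force passes 120 N, or if a joint passes its speed limit or range.

## Working session

There is one attempt and no reset: what is moved stays moved. The work goes in short steps, Python scripts to look and compute and a tool call to move; the robot and the scene stay as the last step left them, time stands still between calls to the robot, and variables do not carry over. Pictures are saved under pics/ and viewed, at most 10 in all, crops included, and the job is handed in when it is done.

Besides the shell and the picture viewer there is one more tool, called after "Request:" as a command line: name --argument value ..., lists and objects as JSON in quotes. apply_moves: Moves the arm, as the interface text tells. Its arguments: {"type":"object","properties":{"targets":{"type":"array","items":{"type":"array","items":{"type":"array","items":{"type":"number"}}}}},"required":["targets"]}

```bash
mkdir -p pics; ls; cat > h.py <<'E'
import numpy as np, cv2
from workcell import get_obs, imaging, order
def shot(n):
    p,d=imaging.camera(n); np.savez('%s.npz'%n,p=p,d=d); return p,d
def load(n):
    z=np.load('%s.npz'%n); return z['p'],z['d']
def world(n,u,v,d):
    c=imaging.get_calibration(n);K=np.array(c['camera_matrix']);R=np.array(c['rotation']);e=np.array(c['eye'])
    u,v,d=map(np.asarray,(u,v,d))
    q=np.stack([(u-K[0,2])/K[0,0]*d,(v-K[1,2])/K[1,1]*d,d],-1); return q@R.T+e
def cloud(n):
    p,d=load(n);v,u=np.mgrid[:400,:640];return world(n,u,v,d)
def proj(n,X):
    c=imaging.get_calibration(n);K=np.array(c['camera_matrix']);R=np.array(c['rotation']);e=np.array(c['eye'])
    q=(np.asarray(X)-e)@R@K.T; return q[...,:2]/q[...,2:]
E
python3 - <<'E'
from h import *
for n in('side','top'):
    p,d=shot(n);cv2.imwrite(f'pics/{n}0.png',p);c=imaging.get_calibration(n);print(n,c)
print(get_obs())
E
```

```text
pics
side {'camera_matrix': array([[437.91081559,   0.        , 317.91055974],
       [  0.        , 437.91081559, 200.98375968],
       [  0.        ,   0.        ,   1.        ]]), 'eye': array([-0.18553698, -0.90745349,  1.03531972]), 'rotation': array([ 0.85036732, -0.30042126,  0.14724418, -0.40613008])}
top {'camera_matrix': array([[504.77934341,   0.        , 318.39821282],
       [  0.        , 504.77934341, 190.19931514],
       [  0.        ,   0.        ,   1.        ]]), 'eye': array([ 0.40598792, -0.0288421 ,  1.7256533 ]), 'rotation': array([-0.70530587,  0.70768949, -0.03332193,  0.02467498])}
{'clock': 0.1, 'joint_pos': array([ 1.29601365e+00,  2.41368116e-01,  3.88399498e-03,  1.33521647e+00,
       -2.89432951e-05,  1.57080893e+00]), 'joint_vel': array([ 0.00130136, -0.00155146,  0.00199179,  0.00075536,  0.00141897,
       -0.00018016]), 'tau': array([ 7.86474739e-04, -3.73137975e+01,  2.53009951e+01,  1.08536016e-02,
        7.71095119e-05, -9.85450185e-06]), 'eef_pos': array([0.13553357, 0.48073156, 0.24749629]), 'tool_rot': array([ 1.36965671e-01,  9.90575337e-01, -9.45143786e-04, -1.16062479e-04]), 'ft_force': array([ 0.23837672, -0.52429867, -0.82994662]), 'ft_torque': array([ 0.015426  , -0.00687173,  0.0580036 ]), 'grasp_force': 0.0, 'grip_width': 0.085594906751291}
```

```bash
sed -i "s/R=np.array(c\['rotation'\])/R=Rot.from_quat(c['rotation']).as_matrix()/; 1a from scipy.spatial.transform import Rotation as Rot" h.py
python3 - <<'E'
from h import *
for n in('side','top'):
    C=cloud(n); print(n,C[200,320],C[350,320],C[50,320],C[200,600])
E
```

```text
side [0.63861248 0.08401844 0.00316475] [ 0.23684589 -0.40677849  0.00317232] [1.424929   1.04637894 0.12441975] [ 1.43305309 -0.58679611  0.02560848]
top [ 5.14157353e-01 -5.55942724e-02  3.03302275e-05] [ 0.07392838 -0.04962758  0.27217211] [ 1.31750827 -0.07032528 -0.74866655] [ 0.52514398 -1.15321208 -0.22955405]
```

View pics/side0.png

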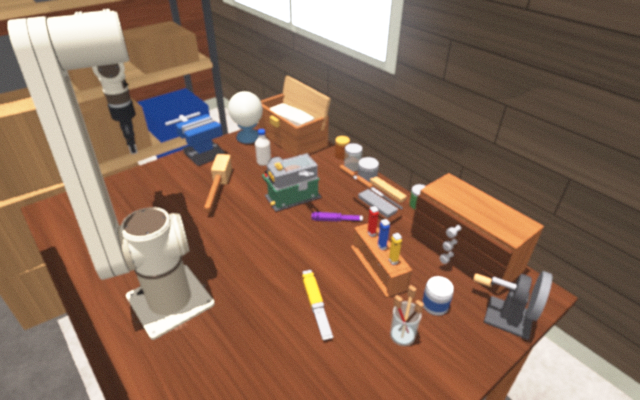

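View pics/top0.png

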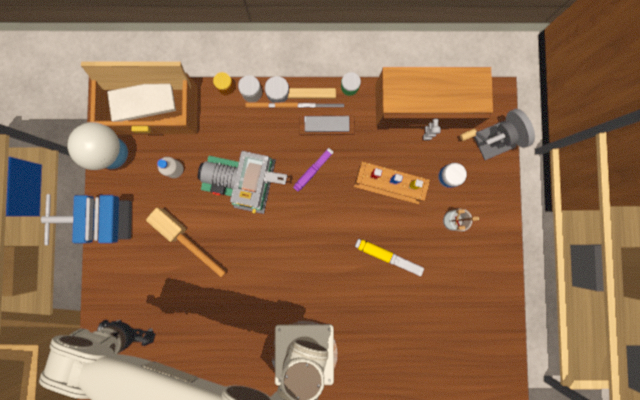

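The side view shows the sharpener at (292,182) and the rack at (383,258). The rack holds chisels red (373,218), blue (384,234) and yellow (395,247). The things that could be taken for the chisel are the large yellow one lying at (317,303), the purple one at (337,217), and the yellow one in the rack at (395,247). I choose the rack one, because it is smaller and upright. In the top view the yellow chisel is at (417,184), the sharpener is at (245,181), and the hasp sticks out at (280,178).

```bash
python3 - <<'E'
from h import *
p,_=load('top');q,_=load('side')
a=cv2.resize(p[140:220,190:300],None,fx=5,fy=5,interpolation=cv2.INTER_CUBIC)
b=cv2.resize(p[150:210,350:440],None,fx=5,fy=5,interpolation=cv2.INTER_CUBIC)
im=np.zeros((600,800,3),np.uint8)
a=cv2.resize(p[145:215,195:295],(400,280),interpolation=cv2.INTER_CUBIC)
b=cv2.resize(p[145:215,345:445],(400,280),interpolation=cv2.INTER_CUBIC)
c=cv2.resize(q[145:215,250:330],(365,320),interpolation=cv2.INTER_CUBIC)
d=cv2.resize(q[200:300,345:420],(240,320),interpolation=cv2.INTER_CUBIC)
im[:280,:400]=a;im[:280,400:]=b;im[280:,:365]=c;im[280:,400:640]=d
cv2.imwrite('pics/crop1.png',im)
C=cloud('top')
# hi-z points around sharpener and rack
for nm,(v0,v1,u0,u1),zz in(('hoodtop',(145,215,195,295),(.14,.156)),('guide',(145,215,195,295),(.157,.18)),('all>.1 ',(145,215,195,295),(.1,.2)),('rackboard',(150,210,350,440),(.08,.1)),('handles',(150,210,350,440),(.185,.21))):
    S=C[v0:v1,u0:u1];m=(S[...,2]>zz[0])&(S[...,2]<zz[1]);P=S[m]
    (cx,cy),(w,h),ang=cv2.minAreaRect(P[:,:2].astype(np.float32)*1000)
    print(nm,m.sum(),P.mean(0).round(4),cx,cy,w,h,ang)
S=C[150:210,350:440];hsv=cv2.cvtColor(p,cv2.COLOR_BGR2HSV)[150:210,350:440]
for nm,lo,hi in(('red',0,8),('yel',22,35),('blue',100,125)):
    m=(S[...,2]>.17)&(hsv[...,0]>=lo)&(hsv[...,0]<=hi)&(hsv[...,1]>120)
    print(nm,m.sum(),S[m].mean(0),S[m].min(0),S[m].max(0))
E
```

```text
hoodtop 1363 [0.5749 0.1632 0.1492] 567.1846313476562 145.96774291992188 133.17562866210938 162.21322631835938 77.66260528564453
guide 142 [0.5543 0.1288 0.1628] 582.2446899414062 150.57015991210938 120.94576263427734 180.10597229003906 23.452360153198242
all>.1  1695 [0.57   0.1589 0.1479] 561.8161010742188 135.22586059570312 156.45745849609375 168.11184692382812 77.66260528564453
rackboard 1198 [ 0.5681 -0.2886  0.0895] 569.93701171875 -292.1673889160156 229.94082641601562 71.66413116455078 74.7119140625
handles 140 [ 0.5688 -0.293   0.1931] 569.3463745117188 -293.04754638671875 152.74984741210938 20.280759811401367 74.65390014648438
red 13 [ 0.58226397 -0.22237162  0.17972061] [ 0.57598767 -0.23486029  0.17098039] [ 0.59848389 -0.21640565  0.18765224]
yel 15 [ 0.54949933 -0.34480512  0.18018925] [ 0.54201762 -0.3557539   0.17036019] [ 0.56104262 -0.3395965   0.19008239]
blue 8 [ 0.56693299 -0.28134724  0.17729911] [ 0.56104841 -0.28774713  0.17249611] [ 0.57623177 -0.27802365  0.18146401]
```

View pics/crop1.png

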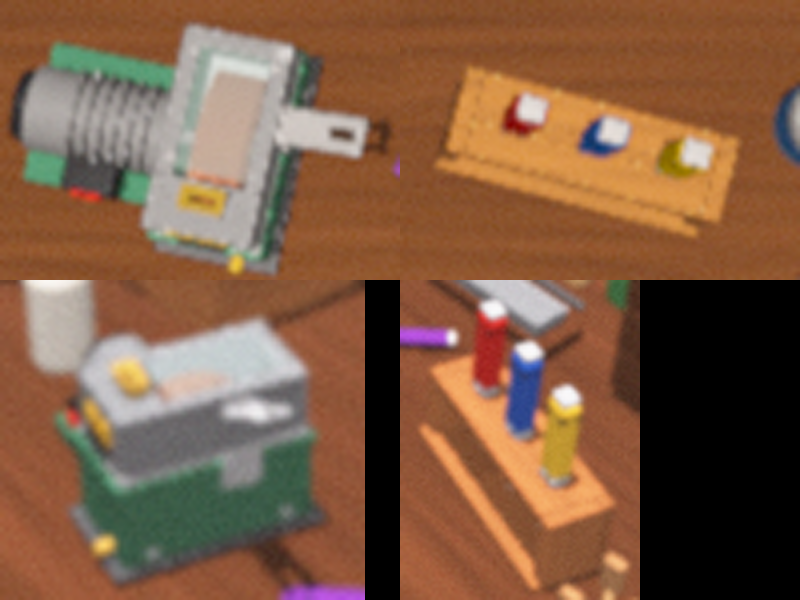

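The crop confirms an upright yellow handle at crop (565,430), with bevel and rack geometry as described. The hasp stands out to the right of the hood, and the brass guide is at the hood's near end. Next I refine the poses.

```bash
python3 - <<'E'
from h import *
from scipy import ndimage as N
for n in('top','side'):
    p,_=load(n);C=cloud(n);hsv=cv2.cvtColor(p,cv2.COLOR_BGR2HSV)
    near=lambda x,y,r:np.hypot(C[...,0]-x,C[...,1]-y)<r
    m=near(.57,.158,.13)&(abs(C[...,2]-.149)<.006)
    m=N.binary_opening(m,np.ones((7,7)));P=C[m][:,:2].astype(np.float32)*1000
    print(n,'hood',m.sum(),P.mean(0),cv2.minAreaRect(P),'z',np.median(C[m][:,2]))
    yaw=np.radians(-12.3);R=np.array([[np.cos(yaw),-np.sin(yaw)],[np.sin(yaw),np.cos(yaw)]])
    c=np.array(cv2.minAreaRect(P)[0])/1000
    L=(C[...,:2]-c)@R
    m=(abs(L[...,0]+.052)<.03)&(abs(L[...,1])<.035)&(C[...,2]>.155)
    P=C[m];print('guide',m.sum(),P.mean(0),'local',L[m].mean(0),L[m].min(0),L[m].max(0))
    m=(abs(L[...,0]-.02)<.025)&(L[...,1]<-.046)&(L[...,1]>-.14)&(C[...,2]>.1)
    for k in np.argsort(L[m][:,1])[::6]: print((np.r_[L[m][k],C[m][k,2]]*1000).round(),end=' ')
    print()
    m=near(.552,-.356,.04)&(C[...,2]>.19)
    P=C[m];print('ycap',m.sum(),P.mean(0),(P.max(0)+P.min(0))/2,np.median(P[:,2]))
    m=near(.569,-.293,.1)&(C[...,2]>.19);P=C[m]
    for x,y in((.586,-.23),(.569,-.293),(.552,-.356)):
        k=np.hypot(P[:,0]-x,P[:,1]-y)<.03; print('cap',P[k].mean(0),k.sum())
    m=near(.569,-.293,.14)&(abs(C[...,2]-.09)<.005);m=N.binary_opening(m,np.ones((3,3)))
    print('rack',cv2.minAreaRect(C[m][:,:2].astype(np.float32)*1000))
E
```

```text
top hood 168 [618.4127  159.59659] ((615.4991455078125, 161.53353881835938), (57.8532600402832, 41.292015075683594), 0.1524990350008011) z 0.1494679161794772
guide 30 [0.56781726 0.17007336 0.157015  ] local [-0.04840661 -0.0018139 ] [-0.07315236 -0.033545  ] [-0.02354491  0.03245185]
[ 10. -47. 102.] 
ycap 37 [ 0.55349087 -0.35356692  0.19426148] [ 0.5532677 -0.3542204  0.195465 ] 0.19428637822760386
cap [ 0.58651999 -0.23020546  0.19492797] 36
cap [ 0.56914929 -0.29164794  0.19449656] 37
cap [ 0.55349087 -0.35356692  0.19426148] 37
rack ((570.23193359375, -290.59130859375), (222.1938934326172, 69.29328918457031), 74.91282653808594)
side hood 330 [595.25836 157.30435] ((594.2205810546875, 157.243408203125), (111.39692687988281, 86.47834014892578), 51.72551727294922) z 0.14975037720493783
guide 33 [0.52617827 0.1765644  0.16028593] local [-0.0705964   0.00438241] [-0.08084105 -0.0251072 ] [-0.02326346  0.02403682]
[   3. -108.  174.] [ -0. -83. 159.] [  3. -61. 148.] 
ycap 35 [ 0.55119045 -0.35689411  0.19504939] [ 0.55039334 -0.35623187  0.19578326] 0.19521350141137073
cap [ 0.5852293  -0.23095298  0.19468436] 30
cap [ 0.56813253 -0.29352709  0.19366809] 36
cap [ 0.55119045 -0.35689411  0.19504939] 35
rack ((568.5614013671875, -292.46258544921875), (232.35861206054688, 72.73106384277344), 75.46340942382812)
```

```bash
cat > fit.py <<'E'
from h import *
from scipy.optimize import minimize
def fit(n,x0=(.567,.155,-12.3)):
    c=imaging.get_calibration(n);p,_=load(n);C=cloud(n)
    z=C[...,2];m=(z>.140)&(z<.172)&(np.hypot(C[...,0]-.567,C[...,1]-.155)<.14)
    # bring every pixel to the z=.15 plane along its ray
    e=np.array(c['eye']);Q=e+(C-e)*((.15-e[2])/(C[...,2:]-e[2]))
    near=np.hypot(Q[...,0]-.567,Q[...,1]-.155)<.14
    X=Q[near][:,:2];M=m[near].astype(float)
    def f(a):
        t=np.radians(a[2]*100);d=X-a[:2];lx=d[:,0]*np.cos(t)+d[:,1]*np.sin(t);ly=-d[:,0]*np.sin(t)+d[:,1]*np.cos(t)
        s=lambda q:1/(1+np.exp(-np.clip(q/.0015,-50,50)))
        ins=s(.081-abs(lx))*s(.043-abs(ly))
        w=1-((ly<-.045)&(abs(lx-.02)<.025))
        if n=='side': w=w*((ly>-.040))  # side wall below near edge is fine but motor etc.
        w=w*((ly<.06))
        return (w*(ins-M)**2).sum()/ (w.sum())
    best=min((minimize(f,(x0[0]+i,x0[1]+j,x0[2]/100),method='Nelder-Mead',options=dict(initial_simplex=[(x0[0]+i,x0[1]+j,x0[2]/100),(x0[0]+i+.01,x0[1]+j,x0[2]/100),(x0[0]+i,x0[1]+j+.01,x0[2]/100),(x0[0]+i,x0[1]+j,x0[2]/100+.03)])) for i in(-.008,.008) for j in(-.008,.008)),key=lambda r:r.fun)
    return best.x*[1,1,100],best.fun,m.sum()
def tow(a,pl):
    t=np.radians(a[2]);R=np.array([[np.cos(t),-np.sin(t)],[np.sin(t),np.cos(t)]]);return np.r_[R@pl[:2]+a[:2],pl[2]]
if __name__=='__main__':
    for n in('top','side'):
        a,f,k=fit(n);print(n,a,f,k,'slot',tow(a,np.array([-.052,0,.158])),'hinge',tow(a,np.array([.02,-.048,.135])))
        p,_=load(n)
        im=cv2.resize(p,None,fx=6,fy=6,interpolation=cv2.INTER_CUBIC)
        def dr(pts,col,cl=True):
            w=np.array([tow(a,np.array(q)) for q in pts]);uv=(proj(n,w)*6+3).round().astype(int);cv2.polylines(im,[uv],cl,col,1)
        dr([(-.081,-.043,.15),(.081,-.043,.15),(.081,.043,.15),(-.081,.043,.15)],(0,0,255))
        dr([(-.0605,-.0165,.164),(-.0435,-.0165,.164),(-.0435,.0165,.164),(-.0605,.0165,.164)],(255,0,255))
        dr([(-.085,-.045,0.09),(.085,-.045,0.09),(.085,.045,0.09),(-.085,.045,0.09)],(255,255,0))
        for th in(90,110,120):
            s,c_=np.sin(np.radians(th)),np.cos(np.radians(th));y,z=-.048-.075*s,.135-.075*c_
            dr([(.006,-.048,.135),(.006,y,z),(.034,y,z),(.034,-.048,.135)],(0,255,255) if th==110 else (255,0,0))
        o=im[6*140:6*215,6*215:6*300] if n=='top' else im[6*145:6*220,6*255:6*330]
        cv2.imwrite(f'pics/fit_{n}.png',o)
    A=cv2.imread('pics/fit_top.png');B=cv2.imread('pics/fit_side.png')
    o=np.zeros((450,510+450,3),np.uint8);o[:,:510]=A;o[:,510:]=B
    cv2.imwrite('pics/fit0.png',cv2.resize(o,(800,375)))
E
python3 fit.py
```

```text
top [  0.57185598   0.1682307  -12.18262953] 0.01586905208315249 1529 slot [0.52102702 0.17920418 0.158     ] hinge [0.58127621 0.1170911  0.135     ]
side [  0.56977232   0.16934077 -12.34297003] 0.016584984902966508 735 slot [0.51897427 0.18045645 0.158     ] hinge [0.5790494 0.118175  0.135    ]fit.py:7: RuntimeWarning: divide by zero encountered in divide
  e=np.array(c['eye']);Q=e+(C-e)*((.15-e[2])/(C[...,2:]-e[2]))
fit.py:7: RuntimeWarning: invalid value encountered in multiply
  e=np.array(c['eye']);Q=e+(C-e)*((.15-e[2])/(C[...,2:]-e[2]))
```

View pics/fit0.png

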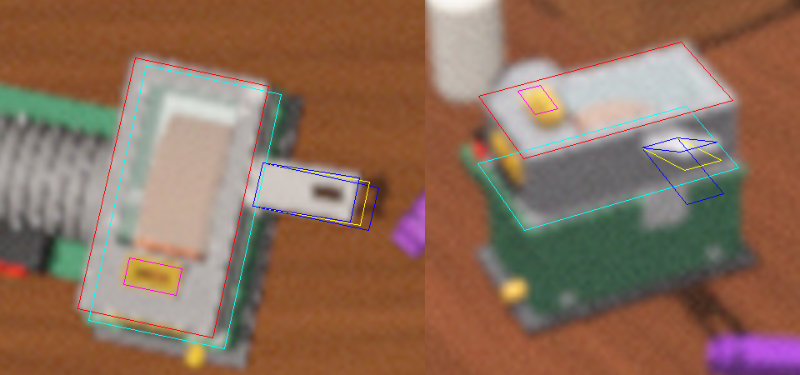

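Both overlays sit on the hood and guide to within about 2 mm. The hasp's free end is at about (358,222) in the left panel, which puts the strap near 118°. I start with the hasp approach.

```bash
cat > pose.py <<'E'
import numpy as np
from fit import tow
A=np.array([.5708,.1688,-12.27])
E
python3 - <<'E' 2>/dev/null
from h import *;from pose import *
o=get_obs();y=Rot.from_quat(o['tool_rot']).as_matrix()[:,1];print('toolyaw',np.degrees(np.arctan2(y[1],y[0])))
for n,p in(('above',(.02,-.108,.212)),('down',(.02,-.108,.117)),('end',(.02,-.0605,.117)),('slot',(-.052,0,.158))):
    w=tow(A,np.array(p));print(n,w,(w-o['eef_pos'])/.04)
E
```

```text
toolyaw 74.25539020711113
above [0.56739111 0.05901667 0.212     ] [ 10.79643844 -10.54287222  -0.88740736]
down [0.56739111 0.05901667 0.117     ] [ 10.79643844 -10.54287222  -3.26240736]
end [0.57748575 0.10543163 0.117     ] [11.04880449 -9.3824983  -3.26240736]
slot [0.51998784 0.17985098 0.158     ] [ 9.61135657 -7.52201457 -2.23740736]
```

Request:
apply_moves --targets '[[[0.67,-0.66,0,-5.4,-1],[0.67,-0.66,0,-5.4,-1],[0.67,-0.66,0,-5.4,-1],[0.67,-0.66,0,-5.4,-1],[0.67,-0.66,0,-5.4,-1],[0.67,-0.66,0,-5.4,-1],[0.67,-0.66,0,-5.4,-1],[0.67,-0.66,0,-5.4,-1]]]'

```text
clock: 0.77
eef_pos: [0.3508, 0.2684, 0.248]
tool_rot: [0.494, 0.869, -0.0, -0.0]
ft_force: [0.4, 0.8, 0.1]
grip_width: -0.0
grasp_force: 0.0
```

Request:
apply_moves --targets '[[[0.67,-0.66,0,-5.4,-1],[0.67,-0.66,0,-5.4,-1],[0.67,-0.66,0,-5.4,-1],[0.67,-0.66,0,-5.4,-1],[0.67,-0.66,0,-5.4,-1],[0.67,-0.66,0,-5.4,-1],[0.67,-0.66,0,-5.4,-1],[0.67,-0.66,0,-5.4,-1]]]'

```text
clock: 1.43
eef_pos: [0.5652, 0.0571, 0.2477]
tool_rot: [0.78, 0.626, -0.0, -0.0]
ft_force: [0.9, 0.4, -0.5]
grip_width: 0.0
grasp_force: 0.0
```

Request:
apply_moves --targets '[[[0.05,0.05,-0.5,0,-1],[0,0,-0.5,0,-1],[0,0,-0.5,0,-1],[0,0,-0.4,0,-1],[0,0,-0.4,0,-1],[0,0,-0.4,0,-1],[0,0,-0.35,0,-1],[0,0,-0.2,0,-1]]]'

```text
clock: 2.1
eef_pos: [0.5652, 0.0607, 0.116]
tool_rot: [0.778, 0.628, -0.001, -0.001]
ft_force: [0.2, 0.5, 0.1]
grip_width: 0.0001
grasp_force: 0.2
```

Request:
apply_moves --targets '[[[0.04,0.18,0,0,-1],[0.04,0.18,0,0,-1],[0.04,0.18,0,0,-1],[0.04,0.18,0,0,-1],[0.04,0.18,0,0,-1]]]'

```text
clock: 2.52
eef_pos: [0.5752, 0.0978, 0.1192]
tool_rot: [0.778, 0.628, 0.001, 0.001]
ft_force: [-0.2, -0.6, -0.4]
grip_width: 0.0002
grasp_force: 0.7
```

Request:
apply_moves --targets '[[[0.02,0.08,0,0,-1],[0.02,0.08,0,0,-1],[0,0,0,0,-1]]]'

```text
clock: 2.77
eef_pos: [0.5763, 0.1041, 0.1185]
tool_rot: [0.778, 0.629, 0.0, 0.0]
ft_force: [0.1, -0.3, -0.4]
grip_width: 0.0
grasp_force: 0.0
```

Request:
apply_moves --targets '[[[0.01,0.05,0,0,-1],[0,0,0,0,-1]]]'

```text
clock: 2.93
eef_pos: [0.5763, 0.1043, 0.1185]
tool_rot: [0.778, 0.628, -0.001, 0.001]
ft_force: [0.3, -4.8, 1.0]
grip_width: 0.0
grasp_force: 2.1
```

Request:
apply_moves --targets '[[[0.01,0.05,0,0,-1],[0,0,0,0,-1]]]'

```text
clock: 3.1
eef_pos: [0.5763, 0.1044, 0.1185]
tool_rot: [0.779, 0.627, -0.002, 0.002]
ft_force: [-1.6, -9.0, 2.9]
grip_width: 0.0004
grasp_force: 4.8
```

Request:
apply_moves --targets '[[[-0.1,-0.4,0,0,-1],[-0.15,-0.7,0,0,-1],[0,-0.6,0.7,0,0],[0,-0.6,0.7,0,0],[0,-0.6,0.7,0,0],[0,-0.8,0.5,0,0],[0,-0.9,0.3,0,0],[0,-0.9,0,0,0]]]'

```text
clock: 3.77
eef_pos: [0.5689, -0.1139, 0.2388]
tool_rot: [0.778, 0.629, 0.003, 0.003]
ft_force: [0.8, 0.1, -1.4]
grip_width: 0.0426
grasp_force: 0.0
```

```bash
python3 - <<'E' 2>/dev/null
from h import *
for n in('top','side'):
    p,_=shot(n)
p,_=load('side');q,_=load('top')
a=cv2.resize(p[145:220,250:335],(453,400),interpolation=cv2.INTER_CUBIC)
b=cv2.resize(q[145:220,220:290],(347,372),interpolation=cv2.INTER_CUBIC)
im=np.zeros((400,800,3),np.uint8);im[:,:453]=a;im[:372,453:]=b
cv2.imwrite('pics/hasp1.png',im)
E
```

```text
(no output)
```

View pics/hasp1.png

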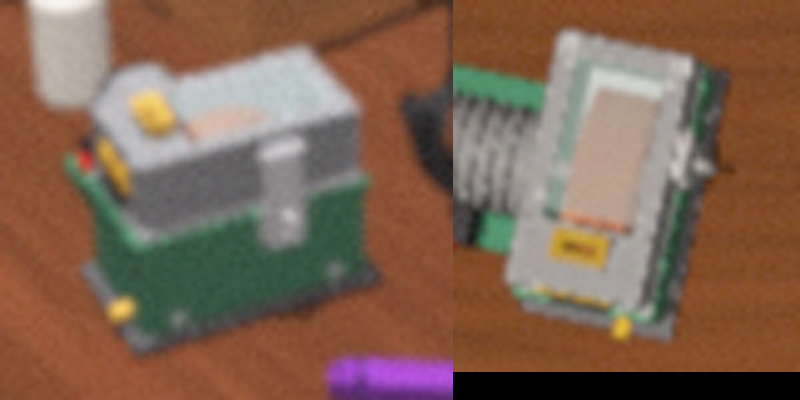

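The left panel shows the strap hanging flat at (283,200), with the staple showing through its slot at (290,217). The hood is shut, so the hasp is on. Next is the chisel.

Request:
apply_moves --targets '[[[0,-0.8,0.4,-2.9,0.3],[0,-0.9,0.3,0,0.3],[0,-0.9,0.1,0,0.3],[-0.1,-0.9,0,0,0.3],[-0.1,-0.9,0,0,0.3],[-0.1,-0.9,0,0,0.3],[-0.1,-0.7,0,0,0.3],[0,0,0,0,0.3]]]'

```text
clock: 4.53
eef_pos: [0.5497, -0.3574, 0.2651]
tool_rot: [0.795, 0.606, -0.0, 0.0]
ft_force: [0.2, 0.5, 0.1]
grip_width: 0.0558
grasp_force: 0.0
```

```bash
python3 - <<'E' 2>/dev/null
from h import *
o=get_obs();y=Rot.from_quat(o['tool_rot']).as_matrix()[:,1];print('toolyaw',np.degrees(np.arctan2(y[1],y[0])),o['eef_pos'],o['grip_width'])
print((np.array([.5524,-.3552,.152])-o['eef_pos'])/.04)
E
```

```text
toolyaw -15.394439437358066 [ 0.549657   -0.35743725  0.26505005] 0.05583245295077486
[ 0.06857489  0.05593136 -2.82625134]
```

Request:
apply_moves --targets '[[[0.07,0.055,-0.3,0.3,0.3],[0,0,-0.5,0,0.3],[0,0,-0.5,0,0.3],[0,0,-0.5,0,0.3],[0,0,-0.5,0,0.3],[0,0,-0.35,0,0.3],[0,0,-0.18,0,0.3],[0,0,0,0,0.3]]]'

```text
clock: 5.2
eef_pos: [0.553, -0.3486, 0.1507]
tool_rot: [0.792, 0.611, -0.0, -0.002]
ft_force: [-0.6, -0.6, -0.3]
grip_width: 0.0557
grasp_force: 0.0
```

Request:
apply_moves --targets '[[[0,0,0,0,-1],[0,0,0,0,-1],[0,0,0,0,-1],[0,0,0,0,-1]]]'

```text
clock: 5.53
eef_pos: [0.5548, -0.3509, 0.1549]
tool_rot: [0.792, 0.611, 0.001, 0.002]
ft_force: [1.5, 0.3, 2.0]
grip_width: 0.0213
grasp_force: 59.0
```

Request:
apply_moves --targets '[[[0,0,0.1,0,-1],[0,0,0.3,0,-1],[0,0,0.5,0,-1],[0,0,0.6,0,-1],[0,0,0.6,0,-1],[0,0,0.6,0,-1],[0,0,0.4,0,-1],[0,0,0,0,-1]]]'

```text
clock: 6.2
eef_pos: [0.5549, -0.3515, 0.2821]
tool_rot: [0.792, 0.61, 0.001, 0.004]
ft_force: [0.5, -0.1, -1.4]
grip_width: 0.0215
grasp_force: 61.2
```

```bash
python3 - <<'E' 2>/dev/null
from h import *
for n in('top','side','top','side'):
    o=get_obs();print(o['clock'],o['eef_pos'],o['joint_pos'].round(4),o['ft_force'],o['grip_width']);shot(n)
C=cloud('top');
p,_=load('side');q,_=load('top')
a=cv2.resize(p[170:310,340:440],(400,560),interpolation=cv2.INTER_CUBIC)
cv2.imwrite('pics/lift.png',a)
E
```

```text
6.2 [ 0.55488068 -0.35150001  0.28209374] [-5.6460e-01  5.6100e-01  5.7020e-01  1.5720e+00 -1.0000e-04  1.2637e+00] [ 0.46507219 -0.08142055 -1.41893937] 0.021541565164825853
6.25 [ 0.55438613 -0.35118973  0.27944294] [-5.6460e-01  5.6250e-01  5.6600e-01  1.5696e+00 -1.0000e-04  1.2637e+00] [ 0.38506224 -0.26203193 -1.7882079 ] 0.0210405775509428
6.3 [ 0.55372244 -0.35071065  0.27721838] [-5.6460e-01  5.6400e-01  5.6280e-01  1.5688e+00 -1.0000e-04  1.2637e+00] [ 1.15813193 -0.23680397 -2.35065109] 0.021323878330125706
6.35 [ 0.55321495 -0.35033848  0.27579523] [-0.5645  0.5651  0.561   1.5687  0.      1.2637] [-0.09654369 -0.36443415 -2.69698214] 0.0214033556184887
```

View pics/lift.png

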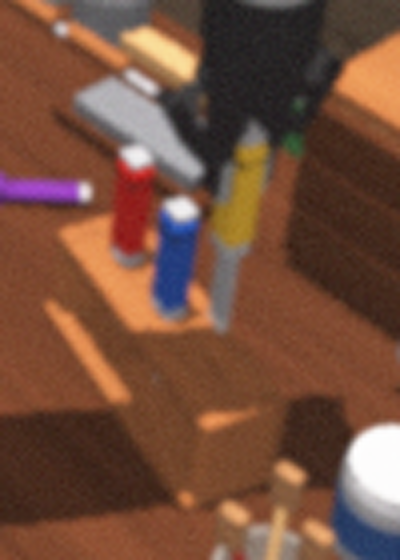

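The chisel is held, with its blade tip at (222,328) in the crop, and red and blue are still in the rack. Next I check its tilt and offset in the grip.

```bash
python3 - <<'E' 2>/dev/null
from h import *
shot('side');o=get_obs();print(o['clock'],o['eef_pos'],o['ft_force'],o['ft_torque'])
p,d=load('side');C=cloud('side')
m=(np.hypot(C[...,0]-.5525,C[...,1]+.355)<.045)&(C[...,2]>.12)&(C[...,2]<.29)
for z in np.arange(.12,.29,.01):
    k=m&(abs(C[...,2]-z)<.005)
    if k.sum()>1:
        v,u=np.nonzero(k);print(round(z,3),k.sum(),C[k].mean(0).round(4),'u',u.min(),u.max(),'v',v.mean().round(1))
# predicted: vertical chisel through point at several z
for q in((.5525,-.355),(.5535,-.350)):
  for z in(.13,.145,.21,.23,.29): print(q,z,proj('side',(q[0],q[1],z)).round(1))
for v in range(235,255): 
    print(v,''.join('%4d'%x for x in (p[v,388:408].astype(int).sum(1)//3)))
E
```

```text
6.45 [ 0.55286183 -0.35011128  0.27477105] [ 0.82433012 -0.4824304  -2.77558467] [ 0.05368173 -0.00292923  0.04665484]
0.14 11 [ 0.549  -0.3555  0.1393] u 391 395 v 249.9
0.15 15 [ 0.5493 -0.3554  0.15  ] u 392 396 v 247.2
0.16 14 [ 0.5486 -0.3547  0.1612] u 392 396 v 244.4
0.17 14 [ 0.5483 -0.3557  0.1711] u 392 397 v 242.1
0.18 14 [ 0.5484 -0.3559  0.1807] u 393 397 v 239.6
0.19 14 [ 0.549  -0.3543  0.1897] u 393 397 v 236.9
0.2 11 [ 0.5481 -0.3577  0.199 ] u 394 398 v 235.3
0.21 14 [ 0.5449 -0.3561  0.2121] u 392 400 v 232.0
0.22 23 [ 0.5449 -0.3611  0.2196] u 393 401 v 231.0
0.23 29 [ 0.5435 -0.3592  0.2305] u 392 402 v 227.9
0.24 28 [ 0.5431 -0.3594  0.24  ] u 393 402 v 225.4
0.25 29 [ 0.544  -0.3609  0.2499] u 393 403 v 222.8
0.26 27 [ 0.5435 -0.3617  0.26  ] u 393 405 v 220.2
0.27 46 [ 0.5433 -0.3582  0.2699] u 389 407 v 216.8
0.28 49 [ 0.5413 -0.3581  0.2797] u 390 407 v 214.3
(0.5525, -0.355) 0.13 [393.6 251.6]
(0.5525, -0.355) 0.145 [394.2 247.9]
(0.5525, -0.355) 0.21 [396.9 231.2]
(0.5525, -0.355) 0.23 [397.8 225.8]
(0.5525, -0.355) 0.29 [400.5 209. ]
(0.5535, -0.35) 0.13 
[... 1154 characters left out ...]
  77  85  79  79  78
247  108 124 142 143 127 115 105 108 107  98  85  80  81  74  78  80  76  80  83  79
248   98 114 136 144 132 120 112 114 110 101  87  80  79  79  80  79  76  80  82  85
249  116 123 140 151 145 130 119 115 114 100  89  80  82  80  79  76  82  79  80  83
250  128 142 141 150 142 134 125 119 113  99  85  84  78  79  80  81  79  80  77  81
251  121 128 123 124 125 125 132 125 115  99  83  82  83  82  75  80  75  78  79  81
252   94  96  95  95  91 103 120 118 108  89  83  89  87  83  87  83  79  81  72  80
253   80  76  79  78  78  85  94  98  89  82  80  80  83  86  81  84  80  78  82  77
254   80  74  77  79  76  79  85  84  77  76  81  77  84  84  84  85  83  85  80  82
```

Request:
apply_moves --targets '[[[-0.1,0,0.5,0,-1],[-0.2,0,0.5,0,-1],[-0.2,0,0.5,0,-1],[-0.1,0,0.4,0,-1],[0,0,0.1,0,-1],[0,0,0,0,-1],[0,0,0,0,-1]]]'

```text
clock: 7.03
eef_pos: [0.5297, -0.3505, 0.3554]
tool_rot: [0.792, 0.611, -0.0, -0.001]
ft_force: [-0.0, -0.1, -2.8]
grip_width: 0.0211
grasp_force: 61.0
```

```bash
python3 - <<'E' 2>/dev/null
from h import *;from pose import *;from fit import fit
o=get_obs();y=Rot.from_quat(o['tool_rot']).as_matrix();print(o['eef_pos'],o['ft_force'],np.degrees(np.arctan2(y[1,1],y[0,1])),y[:,2])
for n in('top','side'):
    p,_=load(n);hsv=cv2.cvtColor(p,cv2.COLOR_BGR2HSV)
    u0,v0=proj(n,tow(A,np.array([-.052,0,.162]))).round().astype(int);r=9
    s=hsv[v0-r:v0+r+1,u0-r:u0+r+1];m=(s[...,0]>15)&(s[...,0]<35)&(s[...,1]>110)
    lab=cv2.connectedComponentsWithStats(m.astype(np.uint8))
    print(n,(u0,v0),[(st[4],(c+[u0-r,v0-r]).round(2)) for st,c in zip(lab[2][1:],lab[3][1:]) if st[4]>5])
    for z in(.157,.164):
        print(z,proj(n,tow(A,np.array([-.052,0,z]))).round(2))
    for r_ in m.astype(int): print(''.join('.#'[x] for x in r_))
    print(fit(n)[0])
E
```

```text
[ 0.52973299 -0.35045233  0.35535391] [-0.01401517 -0.13812334 -2.77452618] -14.73985000493946 [-0.00178209  0.00131312 -0.99999755]
top (np.int64(245), np.int64(195)) [(np.int32(67), array([245.13, 194.36]))]
0.157 [245.07 195.2 ]
0.164 [244.77 195.04]
...................
...................
...................
...................
...................
.....###...........
....##########.....
....###########....
....############...
....#######.###....
....###########....
.......########....
............##.....
...................
...................
...................
...................
...................
....###............
[  0.5718545    0.16822803 -12.1840744 ]
side (np.int64(277), np.int64(165)) [(np.int32(37), array([278.24, 165.84])), (np.int32(11), array([269.45, 172.82]))]
0.157 [277.44 166.02]
0.164 [277.34 164.38]
...................
...................
...................
...................
...................
...................
...................
........####.......
.......######......
.......#######.....
........######.....
........######.....
.........#####.....
..........###......
...................
.#.................
###................
####...............
.###...............
[  0.5697599    0.16929869 -12.2939605 ]
```

The brass centroid in both cameras puts the slot at about (0.522, 0.179). I carry the chisel over to it.

Request:
apply_moves --targets '[[[0,0.4,0,0,-1],[0,0.7,0,0,-1],[0,0.9,0,0.5,-1],[0,0.9,0,0.5,-1],[0,0.9,0,0.5,-1],[-0.05,0.9,0,0.5,-1],[-0.05,0.9,0,0.5,-1],[-0.05,0.9,0,0,-1]]]'

```text
clock: 7.7
eef_pos: [0.5228, -0.0886, 0.3547]
tool_rot: [0.778, 0.628, -0.001, -0.001]
ft_force: [0.5, 0.0, -1.8]
grip_width: 0.0214
grasp_force: 61.0
```

Request:
apply_moves --targets '[[[0,0.9,0,0,-1],[0,0.9,0,0,-1],[0,0.9,0,0,-1],[0,0.9,0,0,-1],[0,0.9,0,0,-1],[0,0.9,0,0,-1],[0,0.8,0,0,-1],[0,0.5,0,0,-1]]]'

```text
clock: 8.37
eef_pos: [0.5227, 0.1809, 0.3545]
tool_rot: [0.777, 0.629, -0.002, -0.001]
ft_force: [0.1, -0.6, -1.7]
grip_width: 0.0214
grasp_force: 61.0
```

Request:
apply_moves --targets '[[[0,0.16,0,0,-1],[0,0,0,0,-1],[0,0,0,0,-1],[0,0,0,0,-1],[0,0,0,0,-1]]]'

```text
clock: 8.78
eef_pos: [0.5238, 0.1824, 0.3569]
tool_rot: [0.779, 0.627, -0.0, 0.0]
ft_force: [-1.0, -0.5, -1.6]
grip_width: 0.0213
grasp_force: 61.0
```

```bash
python3 - <<'E' 2>/dev/null
from h import *;from pose import *
o=get_obs();y=Rot.from_quat(o['tool_rot']).as_matrix();print(o['eef_pos'],o['ft_force'],np.degrees(np.arctan2(y[1,1],y[0,1])),y[:,2])
print((np.array([.523,.1838,.32])-o['eef_pos'])/.04)
E
```

```text
[0.52376869 0.18243857 0.35689549] [-0.96063665 -0.47674635 -1.6235443 ] -12.356421444637581 [-4.31890814e-04 -5.40523380e-04 -9.99999761e-01]
[-0.01921737  0.03403572 -0.9223873 ]
```

Request:
apply_moves --targets '[[[-0.02,0.03,-0.3,0,-1],[0,0,-0.4,0,-1],[0,0,-0.3,0,-1],[0,0,-0.1,0,-1],[0,0,0,0,-1],[0,0,0,0,-1],[0,0,0,0,-1]]]'

```text
clock: 9.37
eef_pos: [0.5234, 0.1847, 0.3142]
tool_rot: [0.779, 0.627, 0.001, 0.0]
ft_force: [-0.1, 0.1, -1.6]
grip_width: 0.0216
grasp_force: 61.0
```

```bash
python3 - <<'E' 2>/dev/null
from h import *;from pose import *
p,_=shot('side');o=get_obs();print(o['eef_pos'],o['ft_force'])
im=cv2.resize(p[120:195,245:315],(747,800))[:,:]
im=cv2.resize(p[125:185,240:320],(800,600),interpolation=cv2.INTER_CUBIC)
B=np.array([.522,.1788,-12.3])
for pts,c in(([(-.0085,-.0165,.164),(.0085,-.0165,.164),(.0085,.0165,.164),(-.0085,.0165,.164)],(255,0,255)),([(-.003,-.011,.158),(.003,-.011,.158),(.003,.011,.158),(-.003,.011,.158)],(0,0,255)),([(-.002,-.01,.175),(-.002,.01,.175),(-.002,.01,.245),(-.002,-.01,.245)],(255,255,0))):
    uv=((proj('side',np.array([tow(B,np.array(q)) for q in pts]))-[240,125]+.5)*10).round().astype(int);cv2.polylines(im,[uv],True,c,1)
cv2.imwrite('pics/over.png',im)
E
```

```text
[0.52341193 0.18489715 0.3143064 ] [ 0.73374326 -0.45800826 -1.19611666]
```

View pics/over.png

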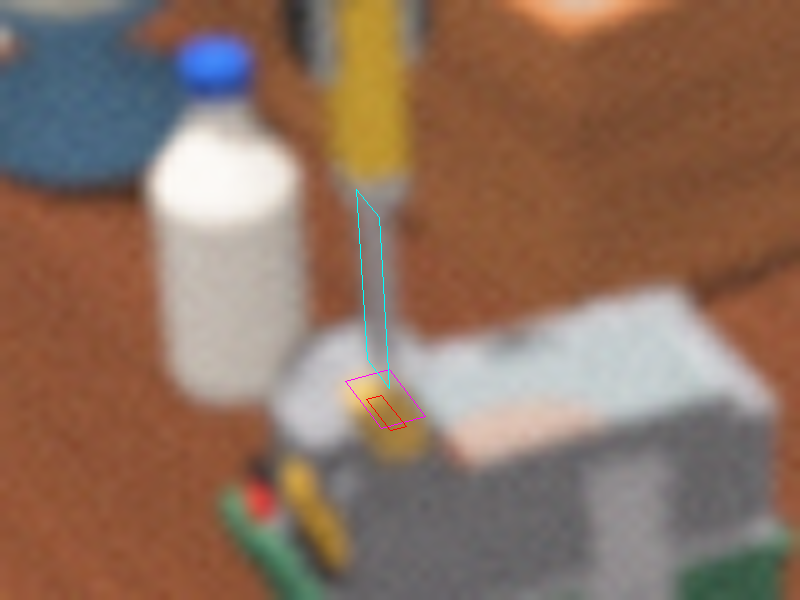

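The blade hangs over the brass mouth: its tip is at about (380,375), the mouth at (385,405), and the overlay agrees to within about 1 mm. I lower it slowly, watching the force.

Request:
apply_moves --targets '[[[0,-0.02,-0.1,0,-1],[0,0,-0.1,0,-1],[0,0,-0.1,0,-1],[0,0,-0.05,0,-1],[0,0,0,0,-1]]]'

```text
clock: 9.83
eef_pos: [0.5225, 0.1842, 0.2982]
tool_rot: [0.778, 0.628, -0.001, -0.0]
ft_force: [0.4, 0.1, -1.6]
grip_width: 0.0216
grasp_force: 61.0
```

Request:
apply_moves --targets '[[[0,0,-0.08,0,-1],[0,0,-0.07,0,-1],[0,0,0,0,-1]]]'

```text
clock: 10.08
eef_pos: [0.5226, 0.1842, 0.2924]
tool_rot: [0.778, 0.628, -0.001, -0.0]
ft_force: [0.4, -0.3, -2.8]
grip_width: 0.0211
grasp_force: 61.0
```

Request:
apply_moves --targets '[[[0,0,-0.06,0,-1],[0,0,-0.06,0,-1],[0,0,0,0,-1]]]'

```text
clock: 10.33
eef_pos: [0.5227, 0.1842, 0.2877]
tool_rot: [0.778, 0.628, -0.0, -0.0]
ft_force: [0.1, 0.0, -2.8]
grip_width: 0.0211
grasp_force: 61.0
```

Request:
apply_moves --targets '[[[0,0,-0.06,0,-1],[0,0,-0.06,0,-1],[0,0,0,0,-1]]]'

```text
clock: 10.58
eef_pos: [0.5226, 0.1841, 0.2829]
tool_rot: [0.778, 0.628, -0.0, -0.0]
ft_force: [0.8, 0.3, -2.0]
grip_width: 0.0214
grasp_force: 61.0
```

Request:
apply_moves --targets '[[[0,0,-0.08,0,-1],[0,0,-0.08,0,-1],[0,0,-0.08,0,-1],[0,0,0,0,-1]]]'

```text
clock: 10.92
eef_pos: [0.5225, 0.1841, 0.2729]
tool_rot: [0.778, 0.628, -0.001, -0.0]
ft_force: [-1.1, 0.5, -3.4]
grip_width: 0.0213
grasp_force: 60.9
```

Request:
apply_moves --targets '[[[0,0,-0.1,0,-1],[0,0,-0.1,0,-1],[0,0,-0.1,0,-1],[0,0,-0.1,0,-1],[0,0,0,0,-1],[0,0,0,0,-1]]]'

```text
clock: 11.42
eef_pos: [0.5227, 0.1842, 0.2575]
tool_rot: [0.778, 0.628, -0.0, -0.0]
ft_force: [0.8, 0.8, -2.0]
grip_width: 0.0214
grasp_force: 61.0
```

Request:
apply_moves --targets '[[[0,0,-0.1,0,-1],[0,0,-0.1,0,-1],[0,0,-0.1,0,-1],[0,0,0,0,-1],[0,0,0,0,-1]]]'

```text
clock: 11.83
eef_pos: [0.5226, 0.1841, 0.2454]
tool_rot: [0.778, 0.628, -0.0, -0.0]
ft_force: [-0.5, 0.8, -1.7]
grip_width: 0.0213
grasp_force: 61.0
```

Request:
apply_moves --targets '[[[0,0,-0.05,0,-1],[0,0,-0.05,0,-1],[0,0,0,0,-1]]]'

```text
clock: 12.08
eef_pos: [0.5227, 0.1842, 0.2415]
tool_rot: [0.778, 0.628, -0.0, -0.0]
ft_force: [-0.3, -0.2, -1.7]
grip_width: 0.0213
grasp_force: 61.0
```

Request:
apply_moves --targets '[[[0,0,-0.05,0,-1],[0,0,0,0,-1],[0,0,0,0,-1]]]'

```text
clock: 12.33
eef_pos: [0.5227, 0.1843, 0.2398]
tool_rot: [0.778, 0.628, -0.0, -0.0]
ft_force: [-1.1, -0.1, -1.9]
grip_width: 0.0213
grasp_force: 61.0
```

Request:
apply_moves --targets '[[[0,0,-0.05,0,-1],[0,0,0,0,-1],[0,0,0,0,-1]]]'

```text
clock: 12.58
eef_pos: [0.5227, 0.1844, 0.2392]
tool_rot: [0.778, 0.628, 0.001, -0.0]
ft_force: [-2.5, 0.3, 5.5]
grip_width: 0.0215
grasp_force: 61.9
```

```bash
cat > ft.py <<'E'
from h import *
F=[]
for i in range(10):
    shot('side' if i%2 else 'top');o=get_obs();F.append(o['ft_force'])
F=np.array(F);print(o['clock'],o['eef_pos'],F.mean(0),F.std(0),F[:,2].round(1),o['tool_rot'])
E
python3 ft.py
```

```text
13.0833 [0.52268491 0.18440836 0.23922449] [-2.17698859 -0.26712853  5.60297582] [0.50294422 0.55348327 0.39705703] [6.  5.3 5.5 6.5 5.2 5.7 5.1 5.6 5.6 5.4] [ 7.78421123e-01  6.27742152e-01  5.82634775e-04 -7.54988288e-05]
```

Request:
apply_moves --targets '[[[0,0,-0.012,0,-1],[0,0,0,0,-1],[0,0,0,0,-1]]]'

```text
clock: 13.33
eef_pos: [0.5227, 0.1844, 0.2392]
tool_rot: [0.778, 0.628, 0.001, -0.0]
ft_force: [-2.9, -0.5, 7.4]
grip_width: 0.0214
grasp_force: 62.4
```

```bash
python3 ft.py; python3 - <<'E' 2>/dev/null
from h import *
p,_=load('side');q,_=load('top')
im=np.zeros((600,800,3),np.uint8)
im[:,:400]=cv2.resize(p[110:230,250:330],(400,600),interpolation=cv2.INTER_CUBIC)
im[:300,400:]=cv2.resize(p[190:310,320:480],(400,300),interpolation=cv2.INTER_CUBIC)
im[300:,400:]=cv2.resize(q[140:260,190:350],(400,300),interpolation=cv2.INTER_CUBIC)
cv2.imwrite('pics/end.png',im)
E
```

```text
13.8333 [0.52272093 0.18443308 0.23922925] [-2.88665198 -0.37622814  7.44594932] [0.31649476 0.38610449 0.37452205] [7.8 7.7 6.7 8.  7.3 7.5 7.3 7.8 7.  7.5] [7.78410834e-01 6.27754626e-01 8.38759128e-04 1.11910832e-05]
```

View pics/end.png

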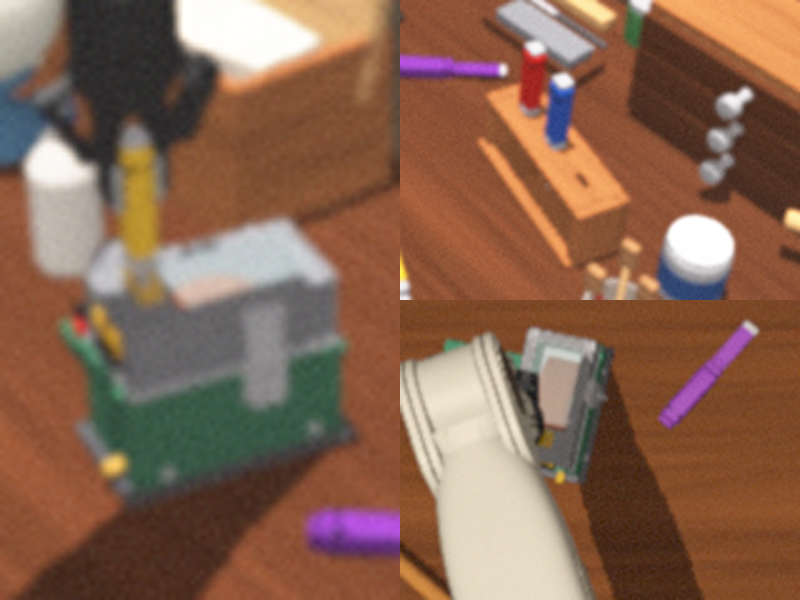

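The chisel stands in the guide with its bolster just above the brass at (145,285). The hasp hangs flat at (265,355), the hood is shut, and the red and blue chisels are untouched. The net push is about 9.6 N, so I hand in.

```bash
python3 -c "
from workcell import order
print(order.job_done())"
```

```text
the job is handed in; nothing more can be done
None
```

The job is handed in, with no verdict shown: the hasp is on, the hood is shut, and the yellow chisel is through the slot, still gripped and pressing on the stone with about 9.6 N.

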